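# Put the clamp-screw pot away in the kit tray and close it

## Task

The print jig is set up, so put the spare clamp screws away: the open pot on the jig plate has to end up standing inside the yellow ring of the blue kit tray, with every screw still in it and its loose red-knobbed lid seated fully and level on its rim. Keep the pot upright, set pot and lid down rather than dropping them, and leave the brush stock in the jig, the printing pad and the tape roll where they are.

Things in the scene. Friction and masses are not known exactly. Their poses are not given: they have to be found in the camera images.
- pot: open round screw pot, bare silvery metal, outer diameter 66 mm, height 64 mm, straight wall 3 mm thick, bore 60 mm, floor 3 mm thick, about 0.2 kg plus 60 g of loose screws; origin at the centre of its underside, z up. It starts upright on the jig plate, its underside 35 mm above the bench; it can be gripped across its outside from above.
- pot_rim (a point): centre of the pot's mouth, at rim height, 64 mm above the pot's underside
- lid: drop-in steel lid with red knob, 0.13 kg. From below: plug 8 mm high, 55 mm wide (49 mm at its chamfered foot) that drops into the pot's mouth; flange 70 mm wide, 4 mm thick, that rests on the rim; stem; knob 25 mm wide, 18 to 46 mm above the origin. Origin: centre of the plug's underside; 56 mm above the pot's underside when seated. Starts upright, standing on its plug in the tray's other bay.
- lid_knob (a point): point on the lid's axis to grip the knob at, 34 mm above the lid's origin (the knob's top is 12 mm higher, the flange's top 22 mm lower)
- tray: blue kit tray fixed on the bench, 180 mm (its x) by 300 mm (its y), floor 4 mm thick, outer walls 22 mm high and 4 mm thick, a divider 16 mm high across its middle (at y = 0) makes two bays; origin at the centre of its underside, z up. The bay on its +y side has the yellow ring, the bay on its -y side holds the lid.
- ring (a point): centre of the yellow ring painted on the tray's floor, 4 mm above the bench: the pot's place; ring inner diameter 90 mm, outer 104 mm
- jig_plate: steel jig plate on rails, fixed, 220 mm (its x) by 320 mm (its y), top face 35 mm above the bench, pattern of small tapped holes; origin below its centre at bench height, z up. Its -y side is free and carries the pot; its +y side carries the brush stock between a fence and a stop bar (up to 54 mm above the bench; the stock up to 73 mm).
- brush_stock: bystander: black moulded brush stock, 170 x 64 x 26 mm with a round boss to 38 mm height, lying loose in the jig on the plate's +y side; origin at the centre of its underside, long side along x
- print_pad: bystander: pink printing pad on an 80 mm square plywood base, 83 mm high, standing loose on the bench beyond the work; origin at the centre of its underside
- tape_roll: bystander: amber roll of packing tape, outer diameter 110 mm, 48 mm high, lying flat on the bench beyond the work; origin at the centre of its underside
- screw1: loose black steel cap-head screw, 30 mm long, head 13 mm in diameter, 15 g, lying in the pot; origin mid-length on its axis, its x axis points to the head
- screw2: loose black steel cap-head screw, 30 mm long, head 13 mm in diameter, 15 g, lying in the pot; origin mid-length on its axis, its x axis points to the head
- screw3: loose black steel cap-head screw, 30 mm long, head 13 mm in diameter, 15 g, lying in the pot; origin mid-length on its axis, its x axis points to the head
- screw4: loose black steel cap-head screw, 30 mm long, head 13 mm in diameter, 15 g, lying in the pot; origin mid-length on its axis, its x axis points to the head
Mind the look-alikes: they are no part of the job. Leave any purple look-alike of the lid alone. What is shaped like the pot but turquoise is not meant.

How it is judged:
At the end, for the whole second after the job is handed in: Pot upright (3 degrees) on the tray floor, centre within 15 mm of the ring's centre; lid plug in its mouth, flange on the rim all round (within 2 mm in height, 3 degrees to the pot and 4 degrees to the level, centred to 4.5 mm); all four screws in the pot; pot and lid at rest (horizontal distance between pot and ring below 0.015 m and z of pot in the frame of tray between 0.001 and 0.007 m and angle between pot's own z axis and vertical below 0.05 rad and horizontal distance between lid and pot below 0.0045 m and z of lid in the frame of pot between 0.0535 and 0.0582 m and angle between the z axis of lid and the z axis of pot, either way round below 0.05 rad and angle between lid's own z axis and vertical below 0.07 rad and horizontal distance between each of screw1, screw2, screw3, screw4 and pot below 0.031 m and z of screw1 in the frame of pot between 0 and 0.058 m and z of screw2 in the frame of pot between 0 and 0.058 m and z of screw3 in the frame of pot between 0 and 0.058 m and z of screw4 in the frame of pot between 0 and 0.058 m and linear speed of each of pot, lid below 0.01 m/s); the robot touches nothing.
It fails at once if the pot is tipped more than 30 degrees (angle between pot's own z axis and vertical above 0.52 rad).
It fails at once if the lid or the pot is dropped: untouched by the fingers, it moves faster than 0.55 m/s (a drop of about 15 mm) ((contact force between lid and the fingers below 0.05 N and linear speed of lid above 0.55 m/s) or (contact force between pot and the fingers below 0.05 N and linear speed of pot above 0.55 m/s)).
It fails at once if the brush stock in the jig is moved more than 15 mm (distance of brush_stock from where it was at the start of the episode above 0.015 m).
It fails at once if the printing pad is moved more than 20 mm (distance of print_pad from where it was at the start of the episode above 0.02 m).
It fails at once if the tape roll is moved more than 20 mm (distance of tape_roll from where it was at the start of the episode above 0.02 m).
It also fails if it takes over 70 s, if anything falls off the work surface, if the arm or the gripper's body presses on something with over 40 N, if the wrist force passes 120 N, or if a joint passes its speed limit or range.

## Robot

A 6-joint arm with a two-finger parallel gripper is mounted at the origin on the work surface. World frame = base frame: x ahead of the robot, y to its left, z up, the work surface at z = 0. Lengths are in m, angles in rad, forces in N, time in s.
With the tool pointing down it reaches from about 0.225 to 0.875 m from the base axis. Payload 3.4 kg.
Tool frame: the origin (TCP) lies at the very end of the fingers, on their centre line; the grasp point (between the pads) lies behind it (manip.tcp_to_grasp is the z of the grasp point in the tool frame, in m); z points along the fingers, y is the direction in which the jaws open and shut (so a half turn about z gives the same grasp; the last joint's range is limited). The gripper opens to 85 mm and grips with 20 to 120 N. Pads are 22 mm wide; open, the fingers measure 114 mm over their backs; the gripper's body (76 mm by 85 mm) begins 54 mm behind the grasp point. The pads swing forward as they close: fully open they stand 13 mm farther back than shut.
Start: joints at [-1.355, 0.276, 1.505, -0, 1.361, -0.121], TCP at [0.19, -0.543, 0.231] pointing down, gripper open.
Joint ranges: [-2.89, 2.89], [-0.75, 2.08], [0.22, 2.7], [-1.18, 4.32], [0.11, 2.71], [-2.7, 2.7]. Speed limits (rad/s): [2.57, 2.57, 3.14, 3.14, 3.14, 3.14].

## Interface

Orientations are given as a unit quaternion [w, x, y, z].
In Python, from rig import manip, eyes gives the robot as it stands.
- The arm moves only by the tool servo_tool, never from a script. Its argument "increments" is a list of rows, each an object with "slide": the shift along the tool's x, y, z in m, a list of three; "spin": the turn about the tool's z in degrees. A call has 1 to 8 rows; each row shifts and turns the commanded pose from where the row before left it, along the tool's axes as they then stand; what a row does not reach is not made up. A row lasts 1/10 s, in which the tool goes at most 50 mm and 8.59 degrees, less where a joint would pass 70% of its speed; a pose out of reach is approached as far as the arm can. A call is refused whole if a number of a shift passes 0.05 or a number of a turn 8.59, either way. A call with a gripper value outside its range is refused whole. "hand" is the opening, from 0 (shut) to 1 (fully open), set as the call begins (left out, the last holds). The fingers move at their own pace and stop on an object; "newtons" is the grip in N (left out, the last holds). Time passes only in rows, so rows that do not move let the fingers close. It gives the time, the measured TCP pose, the force and the opening at its end, in the units of the state.
- manip.get_state(): the state, without advancing time (a new reading comes with each control period).
- eyes.get_image(name): name is "scene" or "top" or "wrist"; returns the picture (480x640x3 uint8, blue, green, red); there is no depth.
- eyes.calibration(name): a dict with "fx", "fy", "cx", "cy" (pixels), "rvec" (rotation vector, rad) and "tvec" (3), from world to camera coordinates, as OpenCV has them; the wrist camera has in their place "hand_eye" (4x4, takes a point from camera to tool coordinates, whose origin is the TCP and whose axes are the flange's). Camera axes: x right, y down, z forward; pixel columns grow to the right and rows downward; lengths in m; the calibration is good to about 2 mm. The wrist camera is an equidistant fisheye: a pixel r from the principal point sees the ray r / f radians off the axis. A picture is of the moment at which its call begins: read the wrist's pose just before it. calibration takes no time and is no camera call.
- manip.sign_off(): hands the job in, once; it reports no verdict.
The state is a dict: "clock": time; "qpos": joint angles; "qd": joint speeds; "effort": joint torques, N m; "position": TCP position; "ee_rot": TCP orientation; "contact_force": force on the tool from outside, world axes, zero at the start; "moment": the same for the moment, N m; "width": finger opening in m.
Only numpy, scipy, OpenCV 4.12 (cv2) and the standard library are available. Lean on these libraries where they do the work, as an engineer would, in place of code of your own. Each camera call takes 0.05 s, during which the arm holds its last target.

## Working session

There is one attempt and no reset: what is moved stays moved. The work goes in short steps, Python scripts to look and compute and a tool call to move; the robot and the scene stay as the last step left them, time stands still between calls to the robot, and variables do not carry over. Pictures are saved under pics/ and viewed, and the job is handed in when it is done.

Besides the shell and the picture viewer there is one more tool, called after ">>>" as name(argument=value, ...), one argument or row to a line, values as JSON. servo_tool: Moves the arm, as the interface text tells. Its arguments: {"type":"object","properties":{"increments":{"type":"array","items":{"type":"object","properties":{"slide":{"type":"array","items":{"type":"number"}},"spin":{"type":"number"}}}},"hand":{"type":"number"},"newtons":{"type":"number"}},"required":["increments"]}

```bash
ls; mkdir -p pics; python3 - <<'E'
from rig import manip, eyes
import cv2
print(manip.get_state(), manip.tcp_to_grasp)
for n in ["scene","top","wrist"]:
    im=eyes.get_image(n); cv2.imwrite(f"pics/{n}0.png",im); print(n,eyes.calibration(n))
E
```

```text
pics
{'clock': 0.0, 'qpos': array([-1.35499632e+00,  2.76582659e-01,  1.50612522e+00, -3.48135162e-05,
        1.36070462e+00, -1.21013274e-01]), 'qd': array([ 1.72995352e-03, -4.08440681e-04,  3.01993749e-04,  3.72765760e-04,
       -1.17963596e-03,  2.02635522e-05]), 'effort': array([-1.12559997e-04, -4.16774189e+01, -2.45805466e+01, -1.44037535e-04,
        1.10448452e-02,  2.50443549e-06]), 'position': array([ 0.18988844, -0.54218014,  0.2304499 ]), 'ee_rot': array([-9.08094685e-04,  9.85852064e-01,  1.67615270e-01, -6.01097547e-05]), 'contact_force': array([-0.04381282, -0.20753952,  0.47480327]), 'moment': array([-0.00763747,  0.00531456, -0.00095769]), 'width': 0.08527321729261136} -0.0187
scene {'fx': 594.4650567172981, 'fy': 594.4650567172981, 'cx': 319.3286394454933, 'cy': 236.17088173970055, 'rvec': array([ 2.06177312,  1.21778357, -0.55149466]), 'tvec': array([-0.20336349, -0.22347904,  1.4312348 ])}
top {'fx': 491.88253180963744, 'fy': 491.88253180963744, 'cx': 323.2555278764462, 'cy': 244.92326909519213, 'rvec': array([ 2.17392995, -2.14661624,  0.09890747]), 'tvec': array([-0.01087995,  0.51548859,  0.94136616])}
wrist {'fx': 371.64829954431775, 'fy': 371.64829954431775, 'cx': 328.08232535698045, 'cy': 238.2502098209376, 'hand_eye': array([[ 9.65083337e-04, -9.44155338e-01, -3.29499266e-01,
         8.50538870e-02],
       [ 9.99999534e-01,  9.10890841e-04,  3.18848777e-04,
         5.78975080e-04],
       [-9.04911214e-07, -3.29499420e-01,  9.44155778e-01,
        -1.43744020e-01],
       [ 0.00000000e+00,  0.00000000e+00,  0.00000000e+00,
         1.00000000e+00]])}
```

View pics/scene0.png

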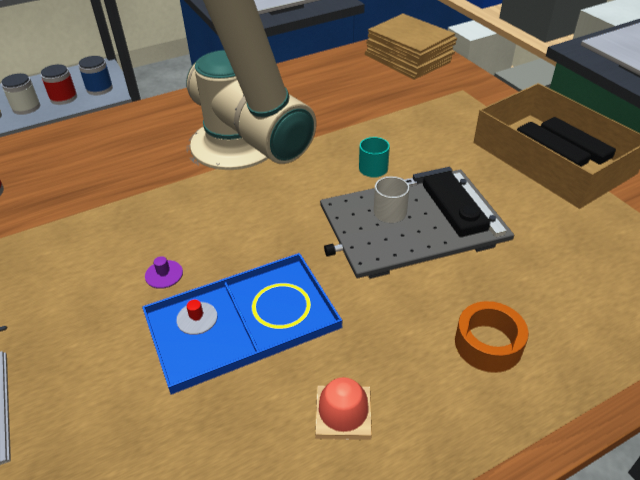

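View pics/top0.png

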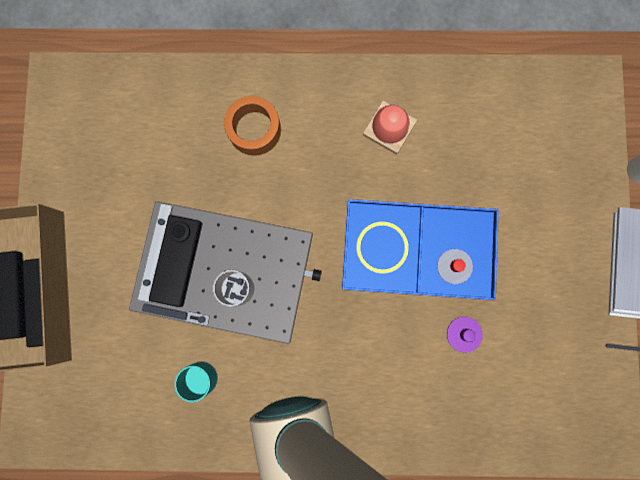

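View pics/wrist0.png

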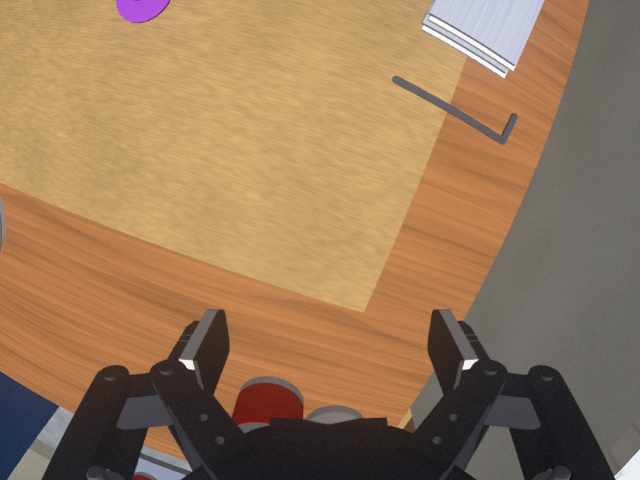

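The top view shows these candidates:
- **Pot:** silvery pot with screws on the jig plate at (233,288). A turquoise pot stands on the bench at (196,382). The silvery one fits the description because it is on the plate and holds screws.
- **Lid:** steel lid with a red knob in the tray at (456,266). A purple look-alike lies on the bench at (465,335). The red-knobbed one fits.
- **Ring:** at (382,247).

I'll measure these and make confirming crops.

```bash
cat > h.py <<'E'
import numpy as np, cv2
from scipy.spatial.transform import Rotation as R
def K(c): return np.array([[c['fx'],0,c['cx']],[0,c['fy'],c['cy']],[0,0,1.]])
def cast(c,uv,z):
    uv=np.atleast_2d(uv).astype(float)
    M=R.from_rotvec(c['rvec']).as_matrix(); o=-M.T@c['tvec']
    d=np.c_[(uv[:,0]-c['cx'])/c['fx'],(uv[:,1]-c['cy'])/c['fy'],np.ones(len(uv))]@M
    return o+d*((z-o[2])/d[:,2])[:,None]
def proj(c,P):
    return cv2.projectPoints(np.atleast_2d(np.float64(P)),c['rvec'],c['tvec'],K(c),None)[0].reshape(-1,2)
def wrays(c,st,uv):
    uv=np.atleast_2d(uv).astype(float)
    x=(uv[:,0]-c['cx'])/c['fx'];y=(uv[:,1]-c['cy'])/c['fy'];th=np.hypot(x,y)
    s=np.where(th>1e-9,np.sin(th)/np.maximum(th,1e-9),1)
    d=np.c_[x*s,y*s,np.cos(th)]
    q=st['ee_rot'];T=R.from_quat([q[1],q[2],q[3],q[0]]).as_matrix();H=c['hand_eye']
    return T@H[:3,3]+st['position'], d@(T@H[:3,:3]).T
def wcast(c,st,uv,z):
    o,d=wrays(c,st,uv); return o+d*((z-o[2])/d[:,2])[:,None]
def circ(P):
    A=np.c_[2*P[:,:2],np.ones(len(P))];b=(P[:,:2]**2).sum(1)
    s=np.linalg.lstsq(A,b,rcond=None)[0];return s[:2],2*np.sqrt(s[2]+s[0]**2+s[1]**2)
def big(m):
    cs=cv2.findContours(m,cv2.RETR_EXTERNAL,cv2.CHAIN_APPROX_NONE)[0]
    return max(cs,key=cv2.contourArea)[:,0,:]
E
python3 - <<'E'
from rig import eyes
from h import *
ct,cs=eyes.calibration('top'),eyes.calibration('scene')
t=cv2.imread('pics/top0.png');s=cv2.imread('pics/scene0.png')
hs=lambda i:cv2.cvtColor(i,cv2.COLOR_BGR2HSV)
for n,im,c in(('top',t,ct),('scene',s,cs)):
    h=hs(im)
    y=cv2.inRange(h,(22,100,120),(35,255,255))
    x0,y0,x1,y1=(350,210,420,290) if n=='top' else (235,270,325,340)
    m=np.zeros_like(y);m[y0:y1,x0:x1]=y[y0:y1,x0:x1]
    b=big(m);e=cv2.fitEllipse(b);print(n,'ring',e[0],circ(cast(c,b,.004)))
    r=cv2.inRange(h,(0,150,80),(8,255,255))
    x0,y0,x1,y1=(430,245,490,290) if n=='top' else (180,290,215,330)
    m=np.zeros_like(y);m[y0:y1,x0:x1]=r[y0:y1,x0:x1]
    b=big(m);print('knob',b.min(0),b.max(0),cast(c,b.mean(0),.036))
    # lid flange
    g=cv2.inRange(h,(0,0,110),(180,60,255))
    x0,y0,x1,y1=(430,245,490,290) if n=='top' else (170,295,222,340)
    m=np.zeros_like(y);m[y0:y1,x0:x1]=(g|r)[y0:y1,x0:x1]
    b=cv2.convexHull(big(m))[:,0];print('flange',circ(cast(c,b,.016)))
    # tray blue
    bl=cv2.inRange(h,(100,150,80),(125,255,255))
    m=np.zeros_like(y)
    x0,y0,x1,y1=(335,190,505,305) if n=='top' else (135,250,350,395)
    m[y0:y1,x0:x1]=bl[y0:y1,x0:x1]
    b=big(m);P=cast(c,b,.022);print('tray',cv2.minAreaRect(P[:,:2].astype(np.float32)))
a=cv2.resize(t[235:335,180:330],None,fx=5,fy=5)
cv2.imwrite('pics/c1.png',a)
cv2.imwrite('pics/c2.png',cv2.resize(t[225:365,400:520],None,fx=4,fy=4))
cv2.imwrite('pics/c3.png',cv2.resize(s[130:260,320:440],None,fx=4.5,fy=4.5))
E
```

```text
top ring (381.9956970214844, 246.9804229736328) (array([ 0.51556178, -0.12224815]), np.float64(0.10028704759146398))
knob [453 260] [464 271] [[ 0.47783221 -0.26624757  0.036     ]]
flange (array([ 0.47809062, -0.26405082]), np.float64(0.06789557443867222))
tray ((0.5109286904335022, -0.19582504034042358), (0.2990012764930725, 0.1785045862197876), 86.80015563964844)
scene ring (280.6861572265625, 305.5163879394531) (array([ 0.51355675, -0.12371011]), np.float64(0.10105844147196397))
knob [187 300] [201 319] [[ 0.47639273 -0.26623946  0.036     ]]
flange (array([ 0.47529392, -0.26598564]), np.float64(0.07041865065050928))
tray ((0.5164552330970764, -0.19826729595661163), (0.29895928502082825, 0.1927069127559662), 86.71156311035156)
```

View pics/c1.png

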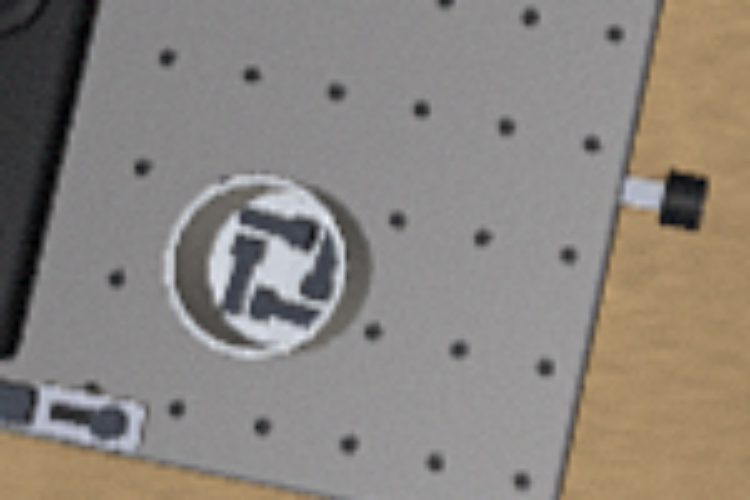

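View pics/c2.png

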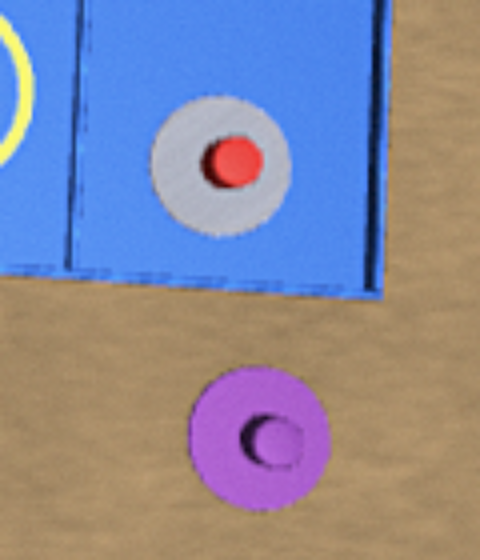

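View pics/c3.png

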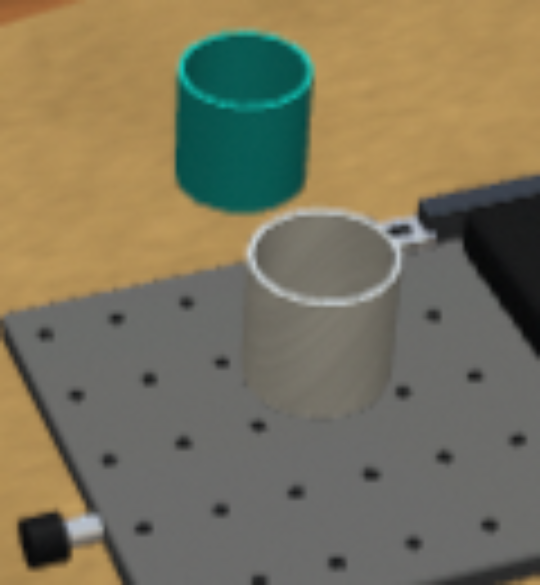

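The crops confirm the silvery pot with four screws (top view, about (232,288)) and the red-knobbed lid at (456,266). Next is the pot rim, plus obstacle geometry around the grasp.

```bash
python3 - <<'E'
from rig import eyes
from h import *
ct,cs=eyes.calibration('top'),eyes.calibration('scene')
t=cv2.imread('pics/top0.png');s=cv2.imread('pics/scene0.png')
for n,im,c,(x0,y0,x1,y1) in(('top',t,ct,(205,262,260,315)),('scene',s,cs,(368,170,414,202))):
    g=cv2.cvtColor(im,cv2.COLOR_BGR2GRAY)
    for th in (165,180,195):
        m=np.zeros_like(g);m[y0:y1,x0:x1]=(g[y0:y1,x0:x1]>th)*255
        b=cv2.convexHull(big(m))[:,0]
        print(n,th,b.min(0),b.max(0),circ(cast(c,b,.099)))
# fence / stock extents in top view at heights
for nm,uv,z in (('fence',[(205,320),(190,313),(205,316)],.054),('stock near edge',[(198,222),(180,305)],.061),('platecorners',[(312,233),(290,342),(131,310),(157,203)],.035),('turq',[(196,380)],.06),('knob',(317,275),.03)):
    print(nm,cast(ct,uv,z).round(3).tolist())
E
```

```text
top 165 [213 270] [248 306] (array([0.42796649, 0.16148564]), np.float64(0.06529737303428385))
top 180 [213 270] [248 306] (array([0.42807926, 0.16143641]), np.float64(0.06464739740440137))
top 195 [230 283] [242 294] (array([0.42594521, 0.15116653]), np.float64(0.022428881394013965))
scene 165 [375 176] [401 196] (array([0.42601731, 0.16069666]), np.float64(0.06469500985095519))
scene 180 [375 180] [382 195] (array([0.4268505 , 0.15943765]), np.float64(0.06197412953951044))
scene 195 [381 194] [381 194] (array([0.0989033 , 0.02963197]), np.float64(0.7043199744351566))
fence [[0.367, 0.217, 0.054], [0.38, 0.246, 0.054], [0.375, 0.217, 0.054]]
stock near edge [[0.553, 0.236, 0.061], [0.395, 0.263, 0.061]]
platecorners [[0.538, 0.018, 0.035], [0.327, 0.057, 0.035], [0.384, 0.366, 0.035], [0.594, 0.326, 0.035]]
turq [[0.257, 0.228, 0.06]]
knob [[0.456, 0.007, 0.03]]
```

>>> servo_tool(
  increments=[
    {"spin": 6.43},
    {"spin": 6.43},
    {"spin": 6.44},
    {"slide": [0.01, -0.03, 0]},
    {"slide": [0.012, -0.037, 0]},
    {"slide": [0.012, -0.037, 0]},
    {"slide": [0.012, -0.037, 0]},
    {"slide": [0.012, -0.037, 0]},
  ],
  hand=1,
  newtons=40,
)

```text
$.increments[0]: bad value
```

>>> servo_tool(
  increments=[
    {"slide": [0.012, -0.037, 0]},
    {"slide": [0.012, -0.037, 0]},
    {"slide": [0.012, -0.037, 0]},
    {"slide": [0.012, -0.037, 0]},
    {"slide": [0.012, -0.037, 0]},
    {"slide": [0.012, -0.037, 0]},
    {"slide": [0.012, -0.037, 0]},
    {"slide": [0.012, -0.037, 0]},
  ],
)

```text
$.increments[0]: bad value
```

>>> servo_tool(
  increments=[
    {"slide": [0, 0, 0], "spin": 6.43},
    {"slide": [0, 0, 0], "spin": 6.43},
    {"slide": [0, 0, 0], "spin": 6.44},
    {"slide": [0.01, -0.03, 0], "spin": 0},
    {"slide": [0.012, -0.037, 0], "spin": 0},
    {"slide": [0.012, -0.037, 0], "spin": 0},
    {"slide": [0.012, -0.037, 0], "spin": 0},
    {"slide": [0.012, -0.037, 0], "spin": 0},
  ],
  hand=1,
  newtons=40,
)

```text
clock: 0.95
position: [0.2482, -0.363, 0.231]
ee_rot: [-0.0, 1.0, -0.0, 0.0]
contact_force: [1.0, 0.4, -0.2]
width: 0.0853
```

>>> servo_tool(
  increments=[
    {"slide": [0.012, -0.037, 0], "spin": 0},
    {"slide": [0.012, -0.037, 0], "spin": 0},
    {"slide": [0.012, -0.037, 0], "spin": 0},
    {"slide": [0.012, -0.037, 0], "spin": 0},
    {"slide": [0.012, -0.037, 0], "spin": 0},
    {"slide": [0.012, -0.037, 0], "spin": 0},
    {"slide": [0.012, -0.037, 0], "spin": 0},
    {"slide": [0.012, -0.037, 0], "spin": 0},
  ],
)

```text
clock: 1.75
position: [0.344, -0.0672, 0.2313]
ee_rot: [0.0, 1.0, -0.0, 0.0]
contact_force: [1.2, -1.3, 0.3]
width: 0.0854
```

>>> servo_tool(
  increments=[
    {"slide": [0.013, -0.037, 0], "spin": 0},
    {"slide": [0.013, -0.037, 0], "spin": 0},
    {"slide": [0.013, -0.037, 0], "spin": 0},
    {"slide": [0.013, -0.037, 0], "spin": 0},
    {"slide": [0.013, -0.037, 0], "spin": 0},
    {"slide": [0.01, -0.02, 0], "spin": 0},
    {"slide": [0.005, -0.01, 0], "spin": 0},
    {"slide": [0, 0, 0], "spin": 0},
  ],
)

```text
clock: 2.55
position: [0.4243, 0.1469, 0.2309]
ee_rot: [0.0, 1.0, 0.001, -0.0]
contact_force: [1.0, 0.1, -0.9]
width: 0.0854
```

```bash
python3 - <<'E'
from rig import manip,eyes
from h import *
st=manip.get_state();im=eyes.get_image('wrist');cv2.imwrite('pics/w1.png',im);print(st['position'],st['ee_rot'])
E
```

```text
[0.42430032 0.14689541 0.23093637] [ 1.86426535e-04  9.99999553e-01  8.77223364e-04 -2.99754427e-04]
```

View pics/w1.png

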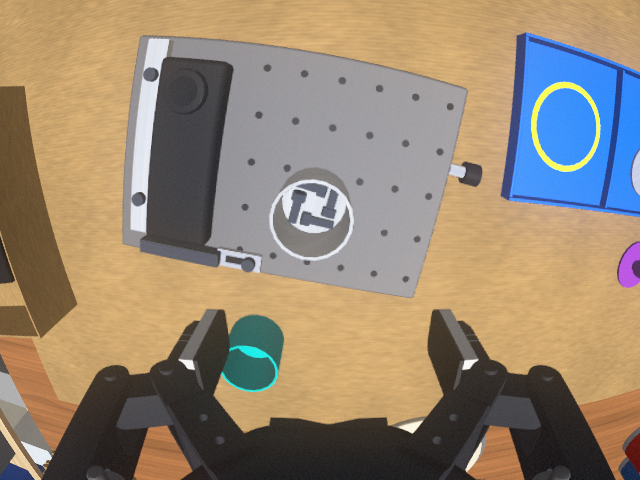

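The wrist view shows the pot rim centred near (312,219) with all four screws inside, and the ring near (566,126).

```bash
python3 - <<'E'
from rig import manip,eyes
from h import *
c=eyes.calibration('wrist');st=manip.get_state();im=cv2.imread('pics/w1.png')
g=cv2.cvtColor(im,cv2.COLOR_BGR2GRAY)
for th in(170,185,200):
    m=np.zeros_like(g);m[170:270,260:362]=(g[170:270,260:362]>th)*255
    b=cv2.convexHull(big(m))[:,0];print(th,b.min(0),b.max(0),circ(wcast(c,st,b,.099)))
y=cv2.inRange(cv2.cvtColor(im,cv2.COLOR_BGR2HSV),(22,100,120),(35,255,255))
m=np.zeros_like(g);m[70:180,520:610]=y[70:180,520:610];b=big(m)
print('ring',circ(wcast(c,st,b,.004)))
E
```

```text
170 [269 179] [353 260] (array([0.42667981, 0.15846186]), np.float64(0.06614682740412091))
185 [269 179] [353 260] (array([0.42672854, 0.15848373]), np.float64(0.06571178700348715))
200 [269 180] [353 260] (array([0.42675852, 0.15845121]), np.float64(0.06536062988295593))
ring (array([ 0.51415215, -0.1267787 ]), np.float64(0.10218727915937045))
```

>>> servo_tool(
  increments=[
    {"slide": [0.003, -0.013, 0.02], "spin": 0},
    {"slide": [0, 0, 0.03], "spin": 0},
    {"slide": [0, 0, 0.03], "spin": 0},
    {"slide": [0, 0, 0.03], "spin": 0},
    {"slide": [0, 0, 0.03], "spin": 0},
    {"slide": [0, 0, 0.025], "spin": 0},
    {"slide": [0, 0, 0.018], "spin": 0},
    {"slide": [0, 0, 0], "spin": 0},
  ],
)

```text
clock: 3.4
position: [0.4245, 0.1573, 0.0465]
ee_rot: [0.001, 1.0, -0.001, -0.003]
contact_force: [-1.0, -0.5, 0.2]
width: 0.0855
```

```bash
python3 - <<'E'
from rig import manip,eyes
from h import *
im=eyes.get_image('wrist');cv2.imwrite('pics/w2.png',im);im=eyes.get_image('scene');cv2.imwrite('pics/s2.png',cv2.resize(im[100:300,260:540],None,fx=2.8,fy=2.8))
E
```

```text
(no output)
```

View pics/w2.png

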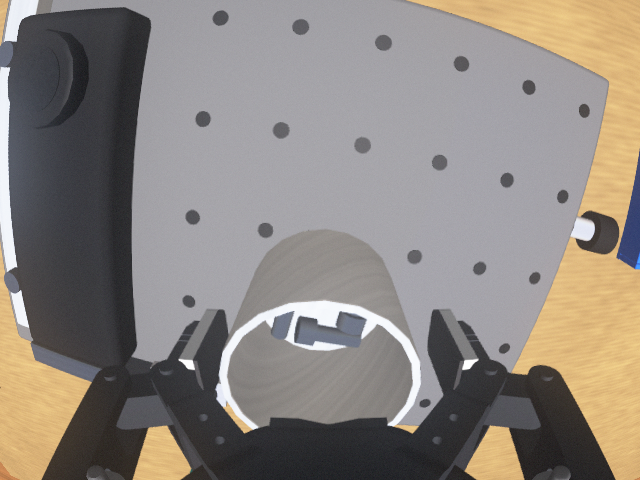

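View pics/s2.png

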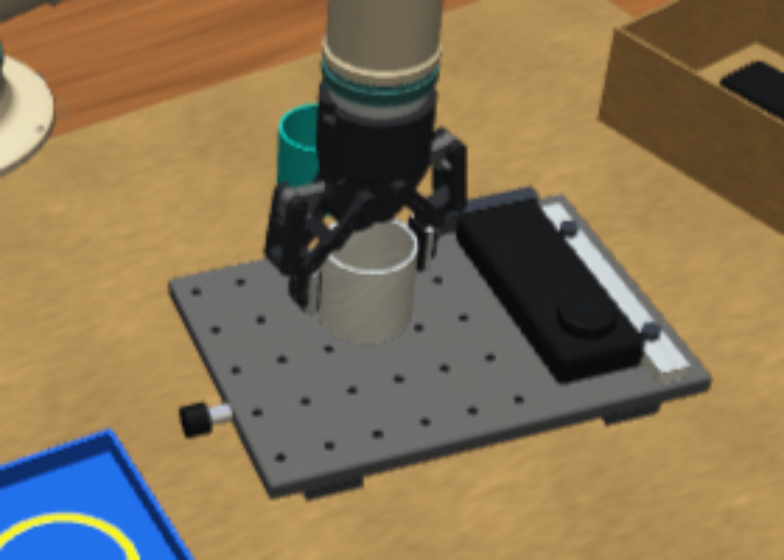

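The fingers straddle the pot. The pot centre (u≈320) is about 3 mm to the +y side of the finger midline (u≈328), so I'll nudge over and close.

>>> servo_tool(
  increments=[
    {"slide": [0.002, -0.003, 0], "spin": 0},
    {"slide": [0, 0, 0], "spin": 0},
    {"slide": [0, 0, 0], "spin": 0},
  ],
)

```text
clock: 3.8
position: [0.4298, 0.1624, 0.0492]
ee_rot: [-0.0, 1.0, 0.0, 0.001]
contact_force: [0.7, -0.7, -0.4]
width: 0.0852
```

>>> servo_tool(
  increments=[
    {"slide": [0, 0, 0], "spin": 0},
    {"slide": [0, 0, 0], "spin": 0},
    {"slide": [0, 0, 0], "spin": 0},
    {"slide": [0, 0, 0], "spin": 0},
    {"slide": [0, 0, 0], "spin": 0},
    {"slide": [0, 0, 0], "spin": 0},
  ],
  hand=0.5,
  newtons=40,
)

```text
clock: 4.4
position: [0.4292, 0.1621, 0.0491]
ee_rot: [0.0, 1.0, 0.0, 0.0]
contact_force: [-1.1, -1.3, 6.6]
width: 0.0661
```

>>> servo_tool(
  increments=[
    {"slide": [0, 0, -0.004], "spin": 0},
    {"slide": [0, 0, -0.008], "spin": 0},
    {"slide": [0, 0, -0.012], "spin": 0},
    {"slide": [0, 0, -0.015], "spin": 0},
    {"slide": [0, 0, -0.015], "spin": 0},
    {"slide": [0, 0, -0.01], "spin": 0},
    {"slide": [0, 0, -0.004], "spin": 0},
    {"slide": [0, 0, 0], "spin": 0},
  ],
  newtons=50,
)

```text
clock: 5.2
position: [0.4292, 0.1623, 0.1167]
ee_rot: [-0.0, 1.0, -0.0, 0.0]
contact_force: [-0.8, 0.2, -3.1]
width: 0.0659
```

```bash
python3 - <<'E'
from rig import manip,eyes
from h import *
im=eyes.get_image('wrist');im2=eyes.get_image('scene');cv2.imwrite('pics/s3.png',np.hstack([cv2.resize(im,(400,300)),cv2.resize(im2[100:310,260:540],(400,300))]))
E
```

```text
(no output)
```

View pics/s3.png

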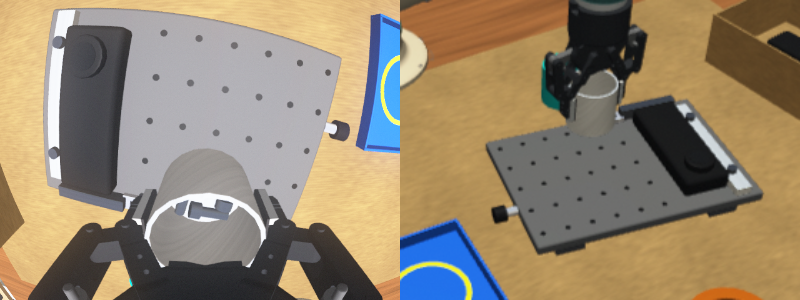

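The pot is lifted, upright, and the screws are inside. Next is transit to the ring.

>>> servo_tool(
  increments=[
    {"slide": [0.003, 0.01, 0], "spin": 0},
    {"slide": [0.006, 0.02, 0], "spin": 0},
    {"slide": [0.008, 0.027, 0], "spin": 0},
    {"slide": [0.009, 0.03, 0], "spin": 0},
    {"slide": [0.009, 0.03, 0], "spin": 0},
    {"slide": [0.009, 0.03, 0], "spin": 0},
    {"slide": [0.009, 0.03, 0], "spin": 0},
    {"slide": [0.009, 0.03, 0], "spin": 0},
  ],
)

```text
clock: 6.1
position: [0.4908, -0.0467, 0.1156]
ee_rot: [0.0, 1.0, -0.0, -0.001]
contact_force: [1.6, 1.1, -2.9]
width: 0.0663
```

>>> servo_tool(
  increments=[
    {"slide": [0.008, 0.027, 0], "spin": 0},
    {"slide": [0.007, 0.022, 0], "spin": 0},
    {"slide": [0.006, 0.017, 0], "spin": 0},
    {"slide": [0.003, 0.01, 0], "spin": 0},
    {"slide": [0.001, 0.003, 0], "spin": 0},
    {"slide": [0, 0, 0], "spin": 0},
    {"slide": [0, 0, 0], "spin": 0},
  ],
)

```text
clock: 6.8
position: [0.5155, -0.1228, 0.1162]
ee_rot: [-0.0, 1.0, 0.0, -0.0]
contact_force: [-0.3, 0.2, -2.9]
width: 0.066
```

```bash
python3 - <<'E'
from rig import manip,eyes
from h import *
st=manip.get_state();print(st['position'])
im=eyes.get_image('wrist');im2=eyes.get_image('scene');cv2.imwrite('pics/w4.png',im);cv2.imwrite('pics/s4.png',im2)
c=eyes.calibration('wrist')
m=cv2.inRange(cv2.cvtColor(im,cv2.COLOR_BGR2HSV),(22,100,120),(35,255,255))
n,l,s,_=cv2.connectedComponentsWithStats(m)
k=1+np.argmax(s[1:,4]);print(s[k])
yy,xx=np.where(l==k);P=wcast(c,st,np.c_[xx,yy],.004);print('ring mid-band (expect dia .097)',circ(P))
E
```

```text
[ 0.5154793  -0.12278272  0.1161535 ]
[ 260  164  140  104 2209]
ring mid-band (expect dia .097) (array([ 0.51429467, -0.12448997]), np.float64(0.09745180185593542))
```

View pics/w4.png

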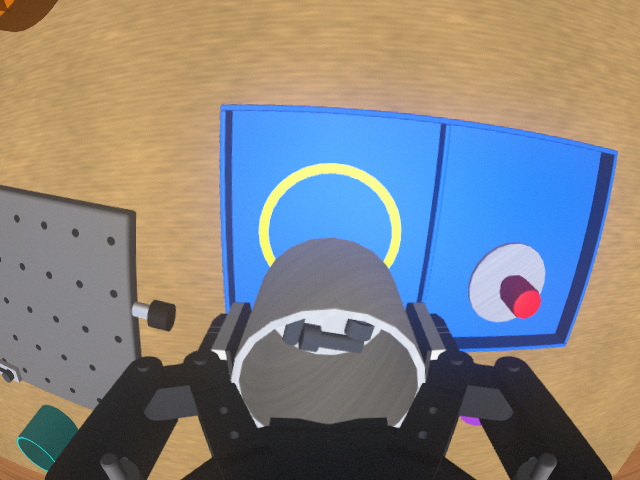

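View pics/s4.png

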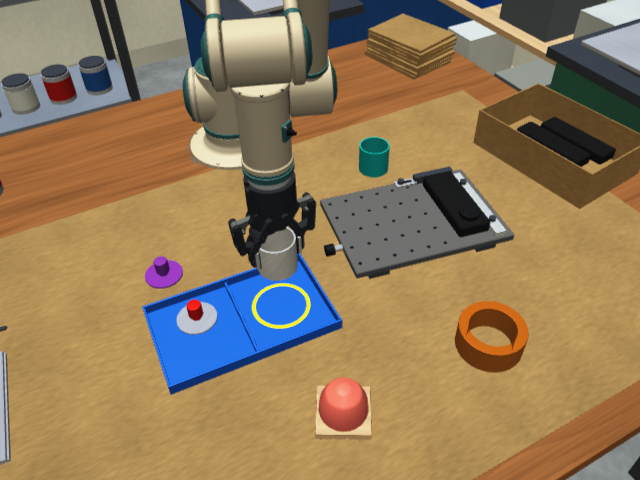

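>>> servo_tool(
  increments=[
    {"slide": [0.001, 0.001, 0.01], "spin": 0},
    {"slide": [0, 0, 0.02], "spin": 0},
    {"slide": [0, 0, 0.02], "spin": 0},
    {"slide": [0, 0, 0.018], "spin": 0},
    {"slide": [0, 0, 0.012], "spin": 0},
    {"slide": [0, 0, 0.008], "spin": 0},
    {"slide": [0, 0, 0.003], "spin": 0},
    {"slide": [0, 0, 0], "spin": 0},
  ],
)

```text
clock: 7.7
position: [0.5172, -0.1248, 0.0252]
ee_rot: [0.0, 1.0, -0.0, 0.0]
contact_force: [-0.1, 0.9, -3.8]
width: 0.0658
```

>>> servo_tool(
  increments=[
    {"slide": [0, 0, 0.002], "spin": 0},
    {"slide": [0, 0, 0.002], "spin": 0},
    {"slide": [0, 0, 0.002], "spin": 0},
    {"slide": [0, 0, 0], "spin": 0},
  ],
)

```text
clock: 8.1
position: [0.5169, -0.1247, 0.0192]
ee_rot: [0.0, 1.0, -0.0, -0.0]
contact_force: [0.1, -0.4, -3.6]
width: 0.0663
```

>>> servo_tool(
  increments=[
    {"slide": [0, 0, 0.001], "spin": 0},
    {"slide": [0, 0, 0], "spin": 0},
  ],
)

```text
clock: 8.3
position: [0.5171, -0.1248, 0.0183]
ee_rot: [0.0, 1.0, -0.0, 0.0]
contact_force: [0.0, -0.0, -3.1]
width: 0.0661
```

>>> servo_tool(
  increments=[
    {"slide": [0, 0, 0.001], "spin": 0},
    {"slide": [0, 0, 0], "spin": 0},
  ],
)

```text
clock: 8.5
position: [0.5171, -0.1248, 0.0182]
ee_rot: [0.0, 1.0, -0.0, 0.0]
contact_force: [-2.3, 1.0, 4.5]
width: 0.0661
```

Contact is felt (+4.5 N), so I'll release and back straight up.

>>> servo_tool(
  increments=[
    {"slide": [0, 0, 0], "spin": 0},
    {"slide": [0, 0, 0], "spin": 0},
    {"slide": [0, 0, 0], "spin": 0},
    {"slide": [0, 0, 0], "spin": 0},
    {"slide": [0, 0, 0], "spin": 0},
    {"slide": [0, 0, 0], "spin": 0},
  ],
  hand=1,
)

```text
clock: 9.1
position: [0.517, -0.1248, 0.0172]
ee_rot: [0.0, 1.0, -0.0, -0.0]
contact_force: [0.0, 0.1, -0.1]
width: 0.0856
```

>>> servo_tool(
  increments=[
    {"slide": [0, 0, -0.01], "spin": 0},
    {"slide": [0, 0, -0.02], "spin": 0},
    {"slide": [0, 0, -0.03], "spin": 0},
    {"slide": [0, 0, -0.03], "spin": 0},
    {"slide": [0, 0, -0.03], "spin": 0},
    {"slide": [-0.01, 0.02, -0.02], "spin": 0},
    {"slide": [-0.01, 0.04, 0], "spin": 0},
    {"slide": [-0.01, 0.04, 0], "spin": 0},
  ],
)

```text
clock: 9.9
position: [0.4873, -0.2256, 0.1594]
ee_rot: [0.001, 1.0, 0.001, 0.001]
contact_force: [0.4, -0.1, -0.9]
width: 0.0852
```

>>> servo_tool(
  increments=[
    {"slide": [-0.005, 0.025, 0], "spin": 0},
    {"slide": [0, 0.013, 0], "spin": 0},
    {"slide": [0, 0, 0], "spin": 0},
    {"slide": [0, 0, 0], "spin": 0},
  ],
)

```text
clock: 10.3
position: [0.4821, -0.2618, 0.1574]
ee_rot: [-0.001, 1.0, -0.0, -0.0]
contact_force: [0.1, 0.3, -1.1]
width: 0.0855
```

```bash
python3 - <<'E'
from rig import manip,eyes
from h import *
st=manip.get_state();print(st['position'])
im=eyes.get_image('wrist');t=eyes.get_image('top');s=eyes.get_image('scene')
for n,i in(('w5',im),('t5',t),('s5',s)):cv2.imwrite(f'pics/{n}.png',i)
E
```

```text
[ 0.48214631 -0.26179086  0.15735421]
```

View pics/w5.png

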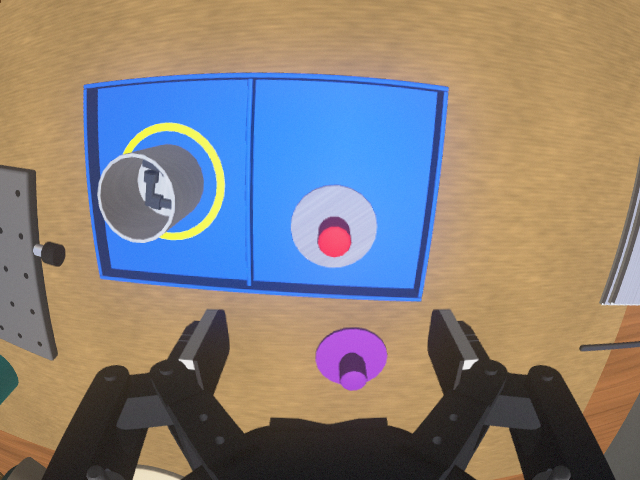

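View pics/s5.png

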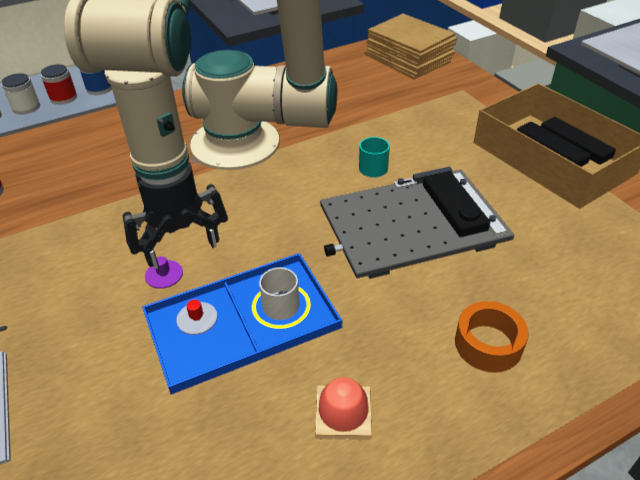

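View pics/t5.png

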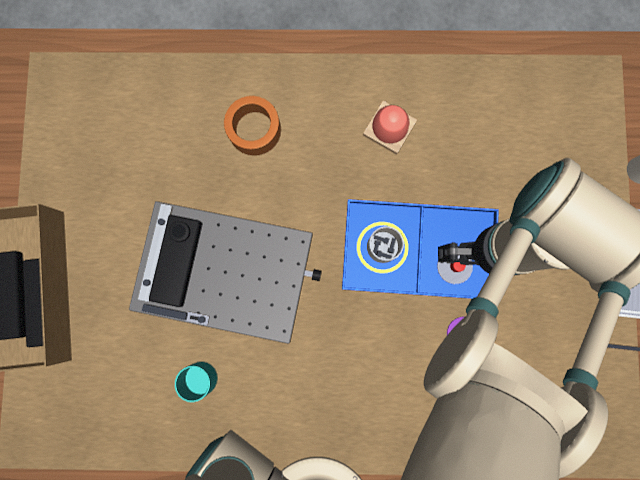

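The pot stands in the ring with its screws. It is at (383,244) in the top view and (278,290) in the scene view. Now I'll measure the pot rim (z=0.068) and the lid.

```bash
python3 - <<'E'
from rig import manip,eyes
from h import *
st=manip.get_state();print(st['position'])
W=eyes.calibration('wrist');T=eyes.calibration('top');S=eyes.calibration('scene')
fs={'w5':lambda u,z:wcast(W,st,u,z),'t5':lambda u,z:cast(T,u,z),'s5':lambda u,z:cast(S,u,z)}
box={'w5':((92,148,180,248),(285,180,382,270)),'t5':((362,222,410,270),None),'s5':((255,262,302,293),(172,297,222,338))}
for n in fs:
    im=cv2.imread(f'pics/{n}.png');h=cv2.cvtColor(im,cv2.COLOR_BGR2HSV);f=fs[n]
    g=cv2.inRange(h,(0,0,150),(180,50,255));r=cv2.inRange(h,(0,150,80),(8,255,255))|cv2.inRange(h,(172,150,80),(180,255,255))
    for th in (140,160):
        x0,y0,x1,y1=box[n][0];m=np.zeros_like(g);m[y0:y1,x0:x1]=cv2.inRange(h,(0,0,th),(180,60,255))[y0:y1,x0:x1]
        b=cv2.convexHull(big(m))[:,0];print(n,'rim',b.min(0),b.max(0),circ(f(b,.068)))
    if box[n][1]:
        x0,y0,x1,y1=box[n][1];m=np.zeros_like(g);m[y0:y1,x0:x1]=cv2.inRange(h,(0,0,110),(180,60,255))[y0:y1,x0:x1]|r[y0:y1,x0:x1]
        b=cv2.convexHull(big(m))[:,0];print(n,'flange',b.min(0),b.max(0),circ(f(b,.016)))
        m=np.zeros_like(g);m[y0:y1,x0:x1]=r[y0:y1,x0:x1];b=big(m);print('knob c',f(b.mean(0),.042))
E
```

```text
[ 0.4821954  -0.26129021  0.15727131]
w5 rim [ 97 152] [174 242] (array([ 0.51533394, -0.12477231]), np.float64(0.06552898913651498))
w5 rim [ 97 152] [174 242] (array([ 0.5153256 , -0.12471351]), np.float64(0.06544031950846788))
w5 flange [291 186] [375 266] (array([ 0.47721871, -0.26617418]), np.float64(0.06859377671463972))
knob c [[ 0.47457397 -0.26629179  0.042     ]]
t5 rim [369 225] [404 260] (array([ 0.51637726, -0.12350064]), np.float64(0.06553365429562037))
t5 rim [369 225] [404 260] (array([ 0.51659247, -0.12367199]), np.float64(0.06521614081970768))
s5 rim [260 267] [297 292] (array([ 0.51501059, -0.12478428]), np.float64(0.06530758396494532))
s5 rim [260 267] [297 292] (array([ 0.51480247, -0.12480649]), np.float64(0.06506278644992303))
s5 flange [177 300] [216 333] (array([ 0.47524722, -0.2659922 ]), np.float64(0.07045763415437284))
knob c [[ 0.48154138 -0.26705545  0.042     ]]
```

>>> servo_tool(
  increments=[
    {"slide": [-0.005, 0.005, 0.02], "spin": 0},
    {"slide": [0, 0, 0.03], "spin": 0},
    {"slide": [0, 0, 0.03], "spin": 0},
    {"slide": [0, 0, 0.025], "spin": 0},
    {"slide": [0, 0, 0], "spin": 0},
    {"slide": [0, 0, 0], "spin": 0},
  ],
  hand=0.65,
)

```text
clock: 11.05
position: [0.4773, -0.267, 0.0525]
ee_rot: [-0.0, 1.0, 0.001, -0.0]
contact_force: [-0.5, -0.1, 0.4]
width: 0.0553
```

```bash
python3 - <<'E'
from rig import manip,eyes
from h import *
st=manip.get_state();print(st['position'],st['width'])
im=eyes.get_image('wrist');cv2.imwrite('pics/w6.png',im)
W=eyes.calibration('wrist');h=cv2.cvtColor(im,cv2.COLOR_BGR2HSV)
g=cv2.inRange(h,(0,0,110),(180,60,255))
r=cv2.inRange(h,(0,150,80),(8,255,255))|cv2.inRange(h,(172,150,80),(180,255,255))
b=big(r);print('knob px',b.min(0),b.max(0),wcast(W,st,b.mean(0),.04))
E
```

```text
[ 0.47734617 -0.26703974  0.05250692] 0.055332466038377985
knob px [300 287] [352 331] [[ 0.47213897 -0.26647064  0.04      ]]
```

View pics/w6.png

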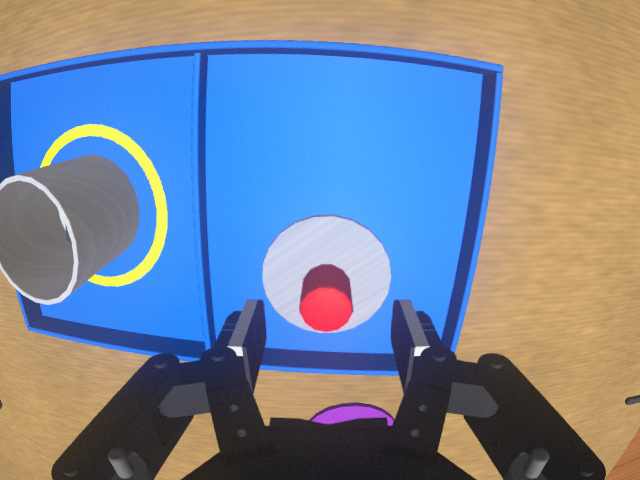

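The knob (326,309) sits midway between the pads. Descending and gripping.

>>> servo_tool(
  increments=[
    {"slide": [0, 0, 0.012], "spin": 0},
    {"slide": [0, 0, 0.012], "spin": 0},
    {"slide": [0, 0, 0.007], "spin": 0},
    {"slide": [0, 0, 0], "spin": 0},
    {"slide": [0, 0, 0], "spin": 0},
  ],
)

```text
clock: 11.6
position: [0.4769, -0.2677, 0.021]
ee_rot: [-0.0, 1.0, -0.0, -0.0]
contact_force: [0.3, -0.3, -0.5]
width: 0.056
```

>>> servo_tool(
  increments=[
    {"slide": [0, 0, 0], "spin": 0},
    {"slide": [0, 0, 0], "spin": 0},
    {"slide": [0, 0, 0], "spin": 0},
    {"slide": [0, 0, 0], "spin": 0},
    {"slide": [0, 0, 0], "spin": 0},
    {"slide": [0, 0, 0], "spin": 0},
  ],
  hand=0.1,
  newtons=40,
)

```text
clock: 12.2
position: [0.4774, -0.2679, 0.0218]
ee_rot: [0.0, 1.0, -0.0, 0.0]
contact_force: [-0.7, 1.1, 4.6]
width: 0.0233
```

>>> servo_tool(
  increments=[
    {"slide": [0, 0, -0.003], "spin": 0},
    {"slide": [0, 0, -0.005], "spin": 0},
    {"slide": [0, 0, -0.005], "spin": 0},
    {"slide": [0, 0, 0], "spin": 0},
    {"slide": [0, 0, 0], "spin": 0},
  ],
)

```text
clock: 12.7
position: [0.4771, -0.2678, 0.0344]
ee_rot: [0.0, 1.0, 0.0, 0.0]
contact_force: [-0.6, -0.3, -1.0]
width: 0.0237
```

```bash
python3 - <<'E'
from rig import manip,eyes
from h import *
st=manip.get_state();print(st['position'],st['width'],st['contact_force'])
im=eyes.get_image('wrist');im2=eyes.get_image('scene')
cv2.imwrite('pics/s7.png',np.hstack([cv2.resize(im[120:420,130:530],(400,300)),cv2.resize(im2[230:380,80:280],(400,300))]))
E
```

```text
[ 0.47705083 -0.26778634  0.03439404] 0.023675658804771373 [-0.57000759 -0.34433077 -0.95088055]
```

View pics/s7.png

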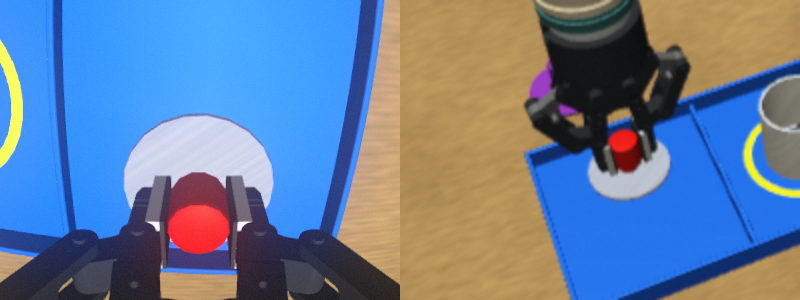

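>>> servo_tool(
  increments=[
    {"slide": [0, 0, -0.01], "spin": 0},
    {"slide": [0, 0, -0.02], "spin": 0},
    {"slide": [0, 0, -0.02], "spin": 0},
    {"slide": [0, 0, -0.02], "spin": 0},
    {"slide": [0, 0, -0.01], "spin": 0},
    {"slide": [0, 0, -0.005], "spin": 0},
    {"slide": [0, 0, 0], "spin": 0},
  ],
)

```text
clock: 13.5
position: [0.4771, -0.2678, 0.1197]
ee_rot: [0.0, 1.0, -0.0, 0.0]
contact_force: [0.5, -0.3, -1.0]
width: 0.0241
```

>>> servo_tool(
  increments=[
    {"slide": [0.003, -0.01, 0], "spin": 0},
    {"slide": [0.005, -0.02, 0], "spin": 0},
    {"slide": [0.008, -0.03, 0], "spin": 0},
    {"slide": [0.008, -0.03, 0], "spin": 0},
    {"slide": [0.008, -0.03, 0], "spin": 0},
    {"slide": [0.004, -0.015, 0], "spin": 0},
    {"slide": [0.002, -0.008, 0], "spin": 0},
    {"slide": [0, 0, 0], "spin": 0},
  ],
)

```text
clock: 14.3
position: [0.5149, -0.124, 0.1188]
ee_rot: [0.0, 1.0, 0.001, -0.0]
contact_force: [-0.8, 0.0, -1.1]
width: 0.0237
```

```bash
python3 - <<'E'
from rig import manip,eyes
from h import *
st=manip.get_state();print(st['position'],st['width'],st['contact_force'])
im=eyes.get_image('wrist');im2=eyes.get_image('scene');t=eyes.get_image('top')
cv2.imwrite('pics/w8.png',im);cv2.imwrite('pics/s8.png',im2);cv2.imwrite('pics/t8.png',t)
cv2.imwrite('pics/m8.png',np.hstack([cv2.resize(im[120:480,80:560],(400,300)),cv2.resize(im2[190:340,180:380],(400,300))]))
E
```

```text
[ 0.51491421 -0.12400556  0.11883829] 0.02365994665215158 [-0.76350969  0.03006615 -1.05901952]
```

View pics/m8.png

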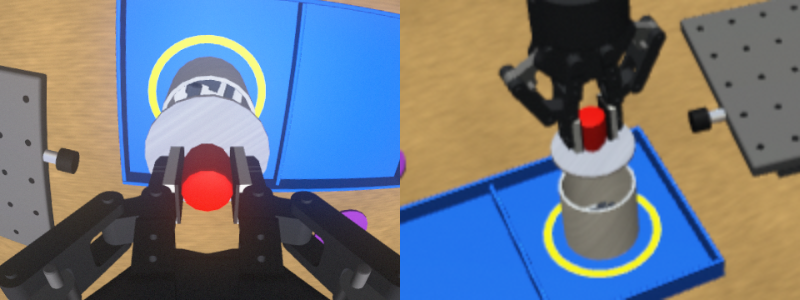

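The lid hangs level above the pot. Next I'll check the relative offset of flange and rim in both views.

```bash
python3 - <<'E'
from rig import manip,eyes
from h import *
from scipy.optimize import least_squares
st=manip.get_state();print(st['position'])
W=eyes.calibration('wrist');S=eyes.calibration('scene')
def fitc(P,d):
    f=lambda p:np.hypot(P[:,0]-p[0],P[:,1]-p[1])-d/2
    r=least_squares(f,P[:,:2].mean(0),loss='soft_l1',f_scale=.0005);return r.x,np.abs(r.fun).mean()
zf=st['position'][2]-.0178+.012
for n,f in(('s8',lambda u,z:cast(S,u,z)),('w8',lambda u,z:wcast(W,st,u,z))):
    im=cv2.imread(f'pics/{n}.png');h=cv2.cvtColor(im,cv2.COLOR_BGR2HSV)
    g=cv2.inRange(h,(0,0,150),(180,60,255))
    x0,y0,x1,y1=(250,235,304,282) if n=='s8' else (245,225,415,335)
    m=np.zeros_like(g);m[y0:y1,x0:x1]=g[y0:y1,x0:x1]
    cv2.imwrite(f'pics/mask_{n}.png',cv2.resize(np.hstack([cv2.cvtColor(m,cv2.COLOR_GRAY2BGR)[y0:y1,x0:x1],im[y0:y1,x0:x1]]),None,fx=2.3 if n=='w8' else 6,fy=2.3 if n=='w8' else 6,interpolation=0))
E
```

```text
[ 0.51494389 -0.12569101  0.11916253]
```

View pics/mask_s8.png

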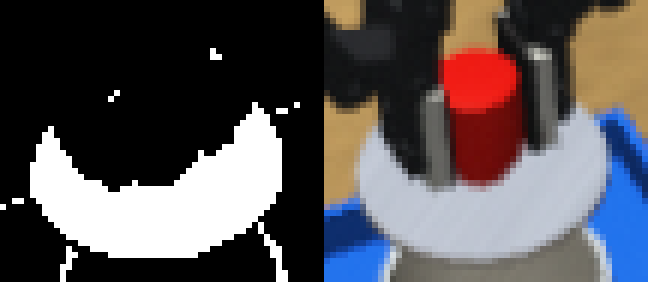

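View pics/mask_w8.png

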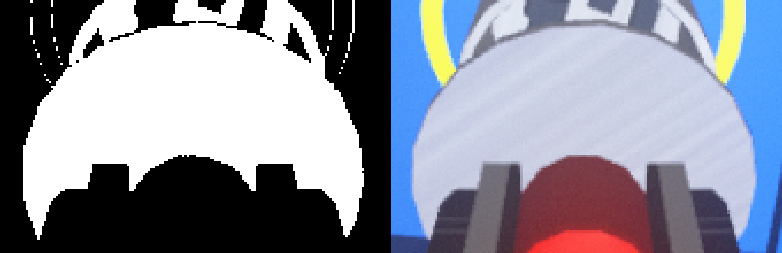

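```bash
python3 - <<'E'
from rig import manip,eyes
from h import *
from scipy.optimize import least_squares
st=manip.get_state()
W=eyes.calibration('wrist');S=eyes.calibration('scene')
def fitc(P,d):
    f=lambda p:np.hypot(P[:,0]-p[0],P[:,1]-p[1])-d/2
    r=least_squares(f,st['position'][:2],loss='soft_l1',f_scale=.0005);return r.x,np.abs(r.fun).mean()
zt=st['position'][2]-.0178+.012
im=cv2.imread('pics/s8.png');g=cv2.inRange(cv2.cvtColor(im,cv2.COLOR_BGR2HSV),(0,0,150),(180,60,255))
P=[]
for x in range(258,296):
    y=np.where(g[235:279,x])[0]
    if len(y):
        # bottom of run containing >3
        yy=y.max()+235
        if x<262 or x>290:
            # end of first long run
            k=np.split(y,np.where(np.diff(y)>1)[0]+1);yy=max(k,key=len).max()+235
        P.append((x,yy+.5))
P=np.array(P,float)
print('scene flange top-edge',fitc(cast(S,P,zt),.07),' as underside',fitc(cast(S,P,zt-.004),.07))
im=cv2.imread('pics/w8.png');g=cv2.inRange(cv2.cvtColor(im,cv2.COLOR_BGR2HSV),(0,0,150),(180,60,255))
P=[]
for y in range(262,300):
    xs=np.where(g[y,250:330])[0];
    k=np.split(xs,np.where(np.diff(xs)>1)[0]+1);k=max(k,key=len);P.append((250+k[0]-.5,y))
    xs=np.where(g[y,330:412])[0];k=np.split(xs,np.where(np.diff(xs)>1)[0]+1);k=max(k,key=len);P.append((330+k[-1]+.5,y))
for x in range(292,366):
    col=g[225:270,x]; z=np.where(col==0)[0]; P.append((x,225+z.max()+.5))
P=np.array(P,float)
print('wrist flange',fitc(wcast(W,st,P,zt),.07),circ(wcast(W,st,P,zt)))
E
```

```text
scene flange top-edge (array([ 0.51406979, -0.12478917]), np.float64(0.0005338870478526541))  as underside (array([ 0.51062028, -0.12345786]), np.float64(0.0005373883809067146))Traceback (most recent call last):
  File "<stdin>", line 30, in <module>
    return umr_maximum(a, axis, None, out, keepdims, initial, where)
ValueError: zero-size array to reduction operation maximum which has no identity
```

```bash
python3 - <<'E'
from rig import manip,eyes
from h import *
st=manip.get_state()
W=eyes.calibration('wrist');zt=st['position'][2]-.0178+.012
im=cv2.imread('pics/w8.png');g=cv2.inRange(cv2.cvtColor(im,cv2.COLOR_BGR2HSV),(0,0,150),(180,60,255))
P=[]
for y in range(264,300):
    for a,b,i in((250,330,0),(330,412,-1)):
        xs=np.where(g[y,a:b])[0];k=max(np.split(xs,np.where(np.diff(xs)>1)[0]+1),key=len);P.append((a+k[i],y))
for x in range(296,362):
    z=np.where(g[230:262,x]==0)[0]
    if len(z): P.append((x,230+z.max()+1))
P=np.array(P,float)
for dz in(-.002,0,.002): 
    X=wcast(W,st,P,zt+dz);c,d=circ(X);r=np.hypot(*(X[:,:2]-c).T)-d/2
    k=abs(r)<.0015;c,d=circ(X[k]);print(dz,c,d,k.sum(),len(k))
print(st['position'])
E
```

```text
-0.002 [ 0.51410472 -0.12635422] 0.06921739710208712 137 137
0 [ 0.51524134 -0.12635163] 0.06830377435529464 137 137
0.002 [ 0.51637796 -0.12634904] 0.06739015160850091 137 137
[ 0.51494389 -0.12569101  0.11916253]
```

Lid and pot are aligned to within about 1 mm. I'll descend in stages and watch the force.

>>> servo_tool(
  increments=[
    {"slide": [0.001, 0, 0.005], "spin": 0},
    {"slide": [0, 0, 0.008], "spin": 0},
    {"slide": [0, 0, 0.008], "spin": 0},
    {"slide": [0, 0, 0.006], "spin": 0},
    {"slide": [0, 0, 0.002], "spin": 0},
    {"slide": [0, 0, 0], "spin": 0},
    {"slide": [0, 0, 0], "spin": 0},
  ],
)

```text
clock: 15.15
position: [0.5162, -0.1248, 0.0904]
ee_rot: [0.0, 1.0, 0.0, 0.0]
contact_force: [-0.0, 1.1, -1.5]
width: 0.0237
```

```bash
python3 - <<'E'
from rig import manip,eyes
from h import *
st=manip.get_state();print(st['position'],st['width'],st['contact_force'])
im=eyes.get_image('wrist');im2=eyes.get_image('scene')
cv2.imwrite('pics/m9.png',np.hstack([cv2.resize(im[180:420,200:460],(400,370)),cv2.resize(im2[230:340,220:340],(400,370))]))
E
```

```text
[ 0.51623526 -0.12479466  0.09036686] 0.02366809392811292 [-0.04605139  1.12673774 -1.51397845]
```

View pics/m9.png

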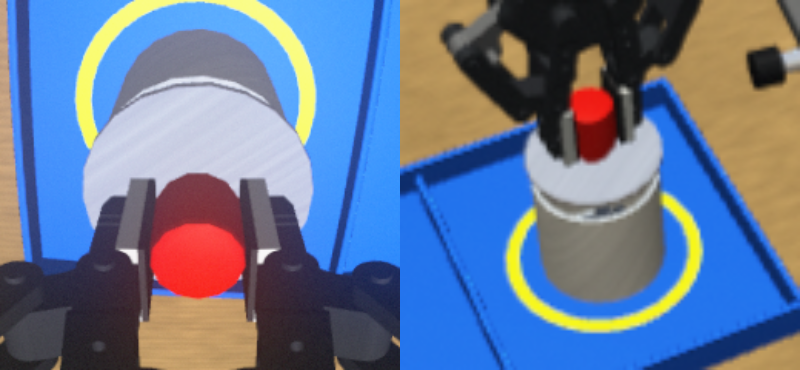

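>>> servo_tool(
  increments=[
    {"slide": [0, 0, 0.002], "spin": 0},
    {"slide": [0, 0, 0.002], "spin": 0},
    {"slide": [0, 0, 0.001], "spin": 0},
    {"slide": [0, 0, 0], "spin": 0},
  ],
)

```text
clock: 15.65
position: [0.5159, -0.1247, 0.0851]
ee_rot: [-0.0, 1.0, -0.0, -0.0]
contact_force: [0.3, 0.9, -1.5]
width: 0.024
```

>>> servo_tool(
  increments=[
    {"slide": [0, 0, 0.0015], "spin": 0},
    {"slide": [0, 0, 0.0015], "spin": 0},
    {"slide": [0, 0, 0], "spin": 0},
  ],
)

```text
clock: 15.95
position: [0.5159, -0.1247, 0.0821]
ee_rot: [-0.0, 1.0, -0.0, -0.0]
contact_force: [-0.4, -0.6, -0.9]
width: 0.0237
```

>>> servo_tool(
  increments=[
    {"slide": [0, 0, 0.0015], "spin": 0},
    {"slide": [0, 0, 0.001], "spin": 0},
    {"slide": [0, 0, 0], "spin": 0},
  ],
)

```text
clock: 16.25
position: [0.5159, -0.1247, 0.0796]
ee_rot: [-0.0, 1.0, -0.0, -0.0]
contact_force: [-0.8, 0.9, -1.5]
width: 0.0235
```

>>> servo_tool(
  increments=[
    {"slide": [0, 0, 0.001], "spin": 0},
    {"slide": [0, 0, 0], "spin": 0},
    {"slide": [0, 0, 0], "spin": 0},
  ],
)

```text
clock: 16.55
position: [0.5161, -0.1248, 0.0788]
ee_rot: [0.0, 1.0, -0.0, 0.0]
contact_force: [-0.4, 0.4, -1.5]
width: 0.0242
```

>>> servo_tool(
  increments=[
    {"slide": [0, 0, 0.001], "spin": 0},
    {"slide": [0, 0, 0], "spin": 0},
    {"slide": [0, 0, 0], "spin": 0},
  ],
)

```text
clock: 16.85
position: [0.5161, -0.1248, 0.0778]
ee_rot: [0.0, 1.0, -0.0, 0.0]
contact_force: [-0.2, 0.2, -1.7]
width: 0.0238
```

>>> servo_tool(
  increments=[
    {"slide": [0, 0, 0.0007], "spin": 0},
    {"slide": [0, 0, 0], "spin": 0},
    {"slide": [0, 0, 0], "spin": 0},
  ],
)

```text
clock: 17.15
position: [0.5162, -0.1248, 0.0778]
ee_rot: [0.0, 1.0, -0.0, 0.0]
contact_force: [-1.2, 0.9, 5.3]
width: 0.0243
```

>>> servo_tool(
  increments=[
    {"slide": [0, 0, 0.0007], "spin": 0},
    {"slide": [0, 0, 0], "spin": 0},
    {"slide": [0, 0, 0], "spin": 0},
  ],
)

```text
clock: 17.45
position: [0.5162, -0.1248, 0.0778]
ee_rot: [0.0, 1.0, -0.0, 0.001]
contact_force: [-2.2, 0.2, 10.1]
width: 0.0241
```

The lid seats at exactly the predicted height (TCP 0.0778). I'll relieve the push, release and back off.

>>> servo_tool(
  increments=[
    {"slide": [0, 0, -0.001], "spin": 0},
    {"slide": [0, 0, 0], "spin": 0},
  ],
)

```text
clock: 17.65
position: [0.5162, -0.1248, 0.0778]
ee_rot: [0.0, 1.0, 0.0, 0.0]
contact_force: [-0.8, 1.6, 5.6]
width: 0.0237
```

>>> servo_tool(
  increments=[
    {"slide": [0, 0, 0], "spin": 0},
    {"slide": [0, 0, 0], "spin": 0},
    {"slide": [0, 0, 0], "spin": 0},
    {"slide": [0, 0, 0], "spin": 0},
    {"slide": [0, 0, 0], "spin": 0},
    {"slide": [0, 0, 0], "spin": 0},
  ],
  hand=0.7,
)

```text
clock: 18.25
position: [0.516, -0.1248, 0.0773]
ee_rot: [0.0, 1.0, -0.0, -0.0]
contact_force: [0.3, 0.4, -0.2]
width: 0.0598
```

>>> servo_tool(
  increments=[
    {"slide": [0, 0, -0.01], "spin": 0},
    {"slide": [0, 0, -0.02], "spin": 0},
    {"slide": [0, 0, -0.03], "spin": 0},
    {"slide": [0, 0, -0.03], "spin": 0},
    {"slide": [-0.03, 0, -0.02], "spin": 0},
    {"slide": [-0.04, 0, 0], "spin": 0},
    {"slide": [-0.03, 0, 0], "spin": 0},
    {"slide": [0, 0, 0], "spin": 0},
  ],
)

```text
clock: 19.05
position: [0.412, -0.1238, 0.1881]
ee_rot: [-0.0, 1.0, -0.001, -0.001]
contact_force: [1.1, -0.2, 0.3]
width: 0.0598
```

```bash
python3 - <<'E'
from rig import manip,eyes
from h import *
st=manip.get_state();print(st['position'],st['width'],st['contact_force'])
W=eyes.calibration('wrist');S=eyes.calibration('scene');T=eyes.calibration('top')
im=eyes.get_image('wrist');im2=eyes.get_image('scene');t=eyes.get_image('top')
cv2.imwrite('pics/w10.png',im);cv2.imwrite('pics/s10.png',im2);cv2.imwrite('pics/t10.png',t)
cv2.imwrite('pics/m10.png',np.hstack([cv2.resize(im[40:360,160:500],(400,376)),cv2.resize(im2[230:340,220:337],(400,376))]))
E
```

```text
[ 0.41197496 -0.12378334  0.18811086] 0.059825322512106816 [ 1.12477748 -0.18151369  0.30167677]
```

View pics/m10.png

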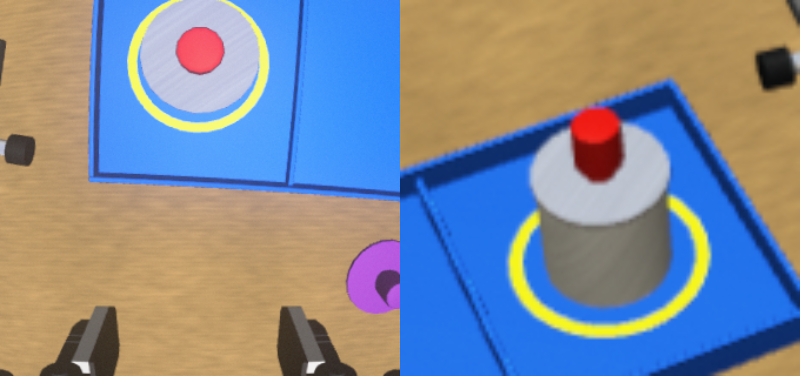

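View pics/t10.png

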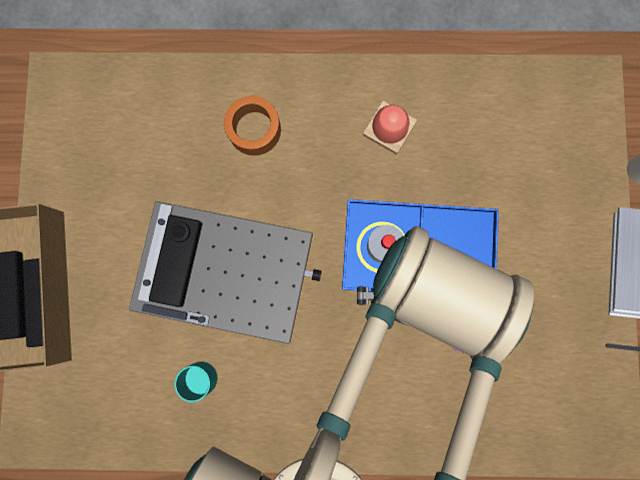

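The lid sits on the pot inside the ring, and the bystanders are unmoved. One numerical check of height, centre and level follows.

```bash
python3 - <<'E'
from rig import manip,eyes
from h import *
st=manip.get_state()
W=eyes.calibration('wrist');S=eyes.calibration('scene')
for n,f,(x0,y0,x1,y1) in(('s10',lambda u,z:cast(S,u,z),(255,258,302,296)),('w10',lambda u,z:wcast(W,st,u,z),(270,20,392,140))):
    im=cv2.imread(f'pics/{n}.png');h=cv2.cvtColor(im,cv2.COLOR_BGR2HSV)
    r=cv2.inRange(h,(0,130,70),(8,255,255))|cv2.inRange(h,(172,130,70),(180,255,255))
    g=cv2.inRange(h,(0,0,155),(180,60,255))|r
    m=np.zeros_like(g);m[y0:y1,x0:x1]=g[y0:y1,x0:x1];b=cv2.convexHull(big(m))[:,0]
    if n=='s10': b=b[b[:,1]>270]
    for z in (.070,.072,.074): print(n,z,circ(f(b,z)))
    b=big(cv2.bitwise_and(r,m) if n=='w10' else r*0+cv2.inRange(h,(0,220,200),(8,255,255))*(m>0))
    print('knob top',f(b.mean(0),.106 if 0 else .060+.046))
    y=cv2.inRange(h,(22,100,120),(35,255,255));yy,xx=np.where(y);k=(abs(xx-(x0+x1)/2)<90)&(abs(yy-(y0+y1)/2)<90)
    print('ring',circ(f(np.c_[xx,yy][k],.004)))
a=cv2.imread('pics/t0.png') if 0 else cv2.imread('pics/top0.png');b=cv2.imread('pics/t10.png')
print('bystander diff',[int(cv2.absdiff(a[s],b[s]).max()) for s in(np.s_[90:160,215:290],np.s_[95:160,355:425],np.s_[200:315,130:210])])
E
```

```text
s10 0.07 (array([ 0.5141039 , -0.12437771]), np.float64(0.06829919563939225))
s10 0.072 (array([ 0.51583059, -0.1250471 ]), np.float64(0.06811561995120018))
s10 0.074 (array([ 0.51755728, -0.12571648]), np.float64(0.06793204426302342))
knob top [[ 0.51663747 -0.12549614  0.106     ]]
ring (array([ 0.51345773, -0.12353061]), np.float64(0.09695301060159356))
w10 0.07 (array([ 0.52216055, -0.1268183 ]), np.float64(0.07012786945027817))
w10 0.072 (array([ 0.52200605, -0.12680842]), np.float64(0.06959304683020265))
w10 0.074 (array([ 0.52185155, -0.12679855]), np.float64(0.06905822421014247))
knob top [[ 0.52160753 -0.12668961  0.106     ]]
ring (array([ 0.52151674, -0.12607482]), np.float64(0.09853503117558607))
bystander diff [18, 15, 22]
```

>>> servo_tool(
  increments=[
    {"slide": [0, 0, 0], "spin": 0},
    {"slide": [0, 0, 0], "spin": 0},
    {"slide": [0, 0, 0], "spin": 0},
  ],
)

```text
clock: 19.5
position: [0.4166, -0.1248, 0.1872]
ee_rot: [-0.0, 1.0, 0.0, -0.0]
contact_force: [-0.6, -1.1, -0.3]
width: 0.0601
```

```bash
python3 -c "
from rig import manip
print(manip.get_state()['clock']); print(manip.sign_off())"
```

```text
19.5
the job is handed in; nothing more can be done
None
```

The pot now stands inside the yellow ring with its lid seated, and I handed the job in at 19.5 s. `sign_off()` reports no verdict, so this rests on my own checks.

- **Pot:** I gripped it across the outside and set it down in the ring. My last measurements put the lidded pot about 1–3 mm from the ring's centre, against the 15 mm allowed.
- **Screws:** Pictures showed them in the pot before and after the set-down. With the lid on, I could not check them again.
- **Lid:** It came to rest at the height I predicted for a fully seated lid (TCP at 0.078 m), with contact force rising there. After release, the knob top lies within about 1 mm of the flange centre, so it looks level.
- **Bystanders:** The brush stock, printing pad and tape roll look unchanged between the first and last top views.
- **Checks that disagreed:** The last wrist picture was shifted about 5–8 mm in world x. I put this down to the arm still settling, because it shifted ring and lid alike and its relative offsets agree with the scene camera. The gripper read the knob as 23.5–24 mm wide where 25 mm was stated, but the grip held.

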